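Gauge the depth of a test plug in a pipe stub

ROBOT

A 6-joint arm with a two-finger parallel gripper is mounted at the origin on the work surface. World frame = base frame: x ahead of the robot, y to its left, z up, the work surface at z = 0. Lengths are in m, angles in rad, forces in N, time in s.
With the tool pointing down it reaches from about 0.4 to 0.825 m from the base axis. Payload 7 kg.
Tool frame: the origin (TCP) lies midway between the tips of the shut fingers; the grasp point (between the pads) lies 19 mm behind it; z points along the fingers, y is the line along which they close (so a half turn about z gives the same grasp; the last joint's range is limited). The gripper opens to 88 mm and grips with 3 to 60 N. Pads are 19 mm wide; open, the fingers measure 130 mm over their backs; the gripper's body (78 mm by 193 mm) begins 47 mm behind the grasp point.
Start: joints at [-0.99, 0.359, 0.012, 0, -1.224, -0.288], TCP at [0.195, -0.646, 0.227] pointing down, gripper open.
Joint ranges: [-3.07, 3.07], [-1.43, 2.12], [-1.02, 1.25], [-3.03, 1.67], [-3.05, -0], [-3.03, 3.03]. Speed limits (rad/s): [2.39, 2.39, 3.01, 3.14, 3.14, 3.14].

INTERFACE

Orientations are given as [roll, pitch, yaw] about the fixed x, y, z axes, in that order (R = Rz(yaw) Ry(pitch) Rx(roll)).
In Python, from station import arm, grab_frame, camera_params, spot_in gives the robot as it stands.
- The arm moves only by the shell command python3 -m jog 'ROWS' [FORCE]. ROWS is JSON, a list that holds one entry, the list of rows, each a list of 7 numbers: the shift along the tool's x, y, z in mm, then the turn, a rotation vector about the tool's x, y, z in rad, then the finger opening in mm, from 0 to 87.6. In form: [[[x, y, z, wx, wy, wz, fingers], ...]]. A call has 1 to 20 rows; each row is the pose to reach, as a shift and turn from the pose commanded when the call began, along the tool's axes at that moment; what a row does not reach only later rows make up. A row lasts 1/8 s, in which the tool goes at most 62.5 mm and 10.7 degrees, less where a joint would pass 70% of its speed; a pose out of reach is approached as far as the arm can. A call with a gripper value outside its range is refused whole. The fingers move at their own pace and stop on an object; FORCE is the grip in N (left out, the last holds). Time passes only in rows, so rows that repeat a pose let the fingers close. It gives the time, the measured TCP pose, the force, the opening and the grip force at its end, in the units of the state.
- arm.get_state(): the state, without advancing time (a new reading comes with each control period).
- grab_frame(name): name is "scene" or "top"; returns (picture, depth): 400x640x3 uint8, blue, green, red; 400x640 float32, m along the optical axis (not along the pixel's ray), 0 where there is no reading.
- camera_params(name): a dict with "mtx" (3x3 intrinsics, pixels), "R" (3x3) and "t" (3): a world point X has camera coordinates R X + t. Camera axes: x right, y down, z forward; pixel columns grow to the right and rows downward; lengths in m; the calibration is good to about 2 mm. A picture is of the moment at which its call begins. camera_params takes no time and is no camera call.
- arm.job_done(): hands the job in; it is judged then, once.
Trained networks look in the newest picture that a camera, given by its name, has taken for a name from the list of things; names that differ only in an ending like _2 or _b are one class to them, and where a whole thing is asked for, a point or a joint stands for the part that bears it (a point fixed in the world has none). Each returns a list of dicts, best first, with "confidence" (0 to 1); they miss things now and then, are a little off and sometimes report something else, mostly with a low value. They report only what shows in the picture. A call takes as long as a camera call. They do not tell look-alikes from the thing itself.
- spot_in(query, camera): "uv" ([column, row] in pixels, amid what is visible of it).
The state is a dict: "t": time; "q": joint angles; "qd": joint speeds; "joint_efforts": joint torques, N m; "eef_pos": TCP position; "ee_rot": TCP orientation; "force": force on the tool from outside, world axes, zero at the start; "moment": the same for the moment, N m; "width": finger opening in m; "gripper_force": force on a finger pad.
Only numpy, scipy, OpenCV 4.12 (cv2) and the standard library are available. Lean on these libraries where they do the work, as an engineer would, in place of code of your own. Each camera call takes 0.05 s, during which the arm holds its last target. There are 200 camera calls.

TASK

Pick up the depth gauge by its knob and set it upright and flat across the open end of the pipe stub, about centred over the bore. Push the knob down until you feel the rod touch the plug inside, pressing only lightly, and keep that light pressure while you turn the knob clockwise to its stop to lock the rod. Then let go, leaving the gauge on the pipe, locked with its rod still bearing on the plug, and do not disturb the other things on the bench.

Things in the scene. Friction and masses are not known exactly. Their poses are not given: they have to be found in the camera images.
- gauge: Steel depth gauge, loose, about 0.85 kg, standing upright on the bench. Bridge bar 46 (its x) x 120 (its y) x 14 mm (z); on it a round sleeve 26 mm in diameter up to 46 mm high; through it a 12 mm rod slides straight down, with a knob on top. Origin: centre of the bar's underside, z up; the rod is on this axis. Total height 160 mm with the rod up.
- knob (a point): Grip point of the gauge's knob: centre of an upright dark bar 36 mm long (its x) x 16 mm thick (its y, the width to grip) x 28 mm high, with a 30 mm disc 6 mm thick under it. With the rod up it lies 146 mm above the underside of the bridge bar, on the gauge's axis; turns with the knob and goes down with it. The gauge may be lifted by it.
- rod: The gauge's 12 mm round rod, 118 mm long. Origin: its upper end, on the axis under the knob, 120 mm above the underside of the bridge bar with the rod up (start), down to 50 mm; the flat tip is 118 mm below. It slides with an even drag of about 4 N and stays where it is left; pushing the knob down takes about 2.5 N, and more once the tip touches something.
- lock (a joint): Turn of the knob, rad, clockwise seen from above: 0 = free (start) to 1.22 = stop, locked. It turns evenly, with about 0.06 N m, and stays where it is left.
- pipe: Steel pipe stub on a 150 x 150 x 10 mm plate bolted to the bench. Pipe 89 mm outside, 77 mm inside diameter, rim 90 mm above the bench. Inside sits a black rubber plug with a flat level face, 20 to 60 mm below the rim (differs every time, not reported). More than 15 N from the rod shifts the plug and spoils the job. Origin: centre of the plate's underside.
- rim (a point): Centre of the pipe's open upper end, in the plane of its rim, z up. The rubber face below it gives about 1 mm for each 2.5 N; 3 to 6 N on it is a good pressure.
- square: Bystander: try square lying flat, stock 18 x 100 x 14 mm, blade 150 x 24 x 4 mm. Origin under the stock's centre.
- tape: Bystander: tape measure 62 x 34 x 56 mm standing upright. Origin under its centre.
- offcut: Bystander: short steel tube, 60 mm outside diameter, 55 mm high, standing open end up, empty. Origin under its centre.
Not all that is in view belongs to the job. Leave any orange, pink or turquoise look-alike of the gauge alone.

How it is judged:
On the way, in this order (a step that is already met when the one before it is completed fails the run):
1. the gauge stands flat across the pipe's rim with its rod over the bore (z of gauge in the frame of rim between -0.003 and 0.003 m and horizontal distance between gauge and rim below 0.018 m and angle between gauge's own z axis and vertical below 0.06 rad and contact force between rod and pipe below 0.2 N), for 0.1 s.
2. the rod is pressed down on the plug with more than 1.5 N while the knob is not yet locked (z of gauge in the frame of rim between -0.003 and 0.003 m and horizontal distance between gauge and rim below 0.018 m and angle between gauge's own z axis and vertical below 0.06 rad and contact force between rod and pipe above 1.5 N and z of rod in the frame of gauge below 0.105 m and value of joint lock below 0.7 rad), for 0.2 s.
3. the knob is turned to its locked stop with the rod still pressing on the plug (z of gauge in the frame of rim between -0.003 and 0.003 m and horizontal distance between gauge and rim below 0.018 m and angle between gauge's own z axis and vertical below 0.06 rad and contact force between rod and pipe above 0.8 N and value of joint lock above 1.1 rad), for 0.2 s.
At the end, for the whole second after the job is handed in: The gauge stands released and at rest on the pipe's rim (underside within 3 mm of the rim plane, tilt under 0.06 rad, axis within 18 mm of the bore's centre), its knob locked (over 1.1 rad), the rod down (over 15 mm) and still pressing on the plug with more than 0.3 N (z of gauge in the frame of rim between -0.003 and 0.003 m and horizontal distance between gauge and rim below 0.018 m and angle between gauge's own z axis and vertical below 0.06 rad and contact force between rod and pipe above 0.3 N and z of rod in the frame of gauge below 0.105 m and value of joint lock above 1.1 rad and linear speed of gauge below 0.02 m/s); the robot touches nothing.
It fails at once if the rod presses the plug (or pipe) with more than 15 N (contact force between rod and pipe above 15 N).
It fails at once if the try square is moved more than 30 mm (distance of square from where it was at the start of the episode above 0.03 m).
It fails at once if the tape measure is moved more than 30 mm (distance of tape from where it was at the start of the episode above 0.03 m).
It fails at once if the short tube is moved more than 30 mm (distance of offcut from where it was at the start of the episode above 0.03 m).
It also fails if it takes over 54 s, if anything falls off the work surface, if the arm or the gripper's body presses on something with over 40 N, if the wrist force passes 120 N, or if a joint passes its speed limit or range.

## Working session

There is one attempt and no reset: what is moved stays moved. The work goes in short steps, Python scripts to look and compute and a shell command to move; the robot and the scene stay as the last step left them, time stands still between calls to the robot, and variables do not carry over. Pictures are saved under pics/ and viewed, at most 10 in all, crops included, and the job is handed in when it is done.

```bash
mkdir -p pics
cat > h.py <<'E'
import numpy as np, cv2
from station import arm, grab_frame, camera_params, spot_in
def cloud(c,d):
    p=camera_params(c);K=np.array(p["mtx"]);R=np.array(p["R"]);t=np.array(p["t"])
    v,u=np.mgrid[:400,:640]
    X=np.stack([(u-K[0,2])/K[0,0]*d,(v-K[1,2])/K[1,1]*d,d],-1)
    W=(X-t)@R; W[d==0]=np.nan
    return W
E
python3 - <<'E'
from h import *
for c in("scene","top"):
    im,d=grab_frame(c); cv2.imwrite(f"pics/{c}0.png",im); np.savez(f"{c}0.npz",im=im,d=d); W=cloud(c,d)
    for q in("gauge","knob","pipe","square","tape","offcut"):
        for s in spot_in(q,c)[:3]:
            u,v=np.round(s["uv"]).astype(int); print(c,q,s["uv"],round(s["confidence"],2),W[v,u].round(3))
s=arm.get_state();print(s["t"],s["eef_pos"],s["ee_rot"],s["force"])
E
```

```text
scene gauge [365.1, 161.3] 0.85 [0.415 0.204 0.053]
scene gauge [400.6, 237.6] 0.85 [0.71  0.248 0.046]
scene gauge [379.1, 204.4] 0.81 [0.568 0.218 0.025]
scene knob [380.8, 177.1] 0.68 [0.573 0.211 0.158]
scene knob [408.8, 218.2] 0.65 [0.709 0.259 0.14 ]
scene knob [367.0, 138.1] 0.58 [0.421 0.202 0.162]
scene pipe [235.2, 211.7] 0.89 [ 0.578 -0.208  0.082]
scene square [183.3, 210.6] 0.76 [ 0.491 -0.373  0.003]
scene tape [423.1, 167.0] 0.8 [0.468 0.376 0.054]
scene offcut [345.1, 253.3] 0.77 [0.709 0.09  0.002]
top gauge [310.7, 267.2] 0.92 [0.377 0.047 0.159]
top gauge [197.0, 192.7] 0.83 [0.584 0.371 0.049]
top gauge [238.0, 152.9] 0.7 [0.695 0.253 0.057]
top pipe [401.6, 211.0] 0.67 [ 0.521 -0.208  0.051]
top square [451.4, 217.6] 0.61 [ 0.501 -0.357  0.005]
top tape [193.0, 237.3] 0.73 [0.459 0.379 0.057]
top offcut [246.9, 195.6] 0.58 [0.561 0.209 0.159]
top offcut [300.9, 136.5] 0.53 [0.754 0.076 0.001]
0.7 [ 0.19480816 -0.64625295  0.22655311] [ 3.14157829e+00 -2.22743681e-06 -2.84879326e+00] [-0.02254383 -0.16350899 -0.86774853]
```

View pics/scene0.png

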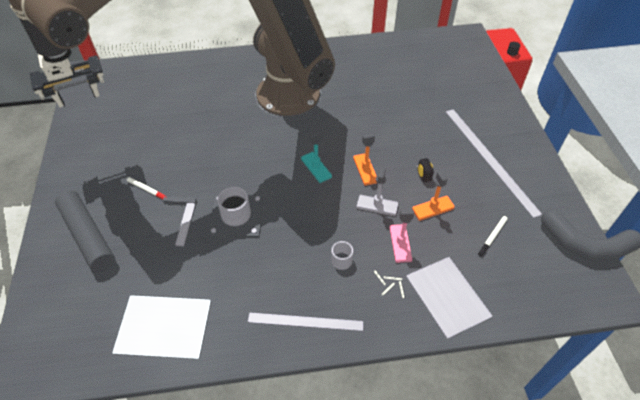

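View pics/top0.png

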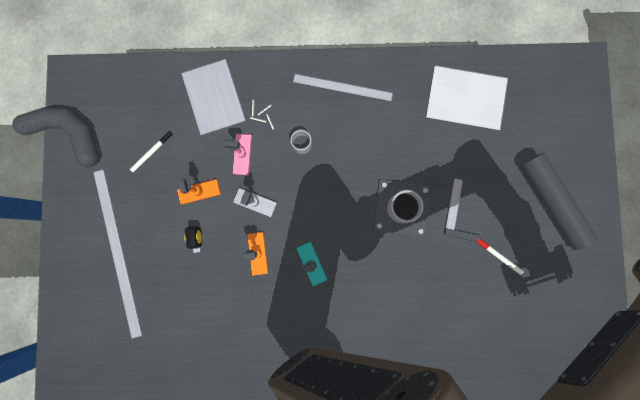

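The real gauge is the steel-grey one: scene (378,205), top (255,202). The orange, pink and turquoise ones are look-alikes. The pipe is at scene (235,207), top (405,206). I'll get precise poses from the depth images.

Run:
```python
from h import *
def rep(n,P):
    P=P[:,:2].astype(np.float32)
    if len(P)>5: r=cv2.minAreaRect(P*1000); print(n,len(P),"mean",P.mean(0).round(4),"rect",np.round(r[0],1),np.round(r[1],1),round(r[2],1))
A={}
for c in("scene","top"):
    z=np.load(c+"0.npz");W=cloud(c,z["d"]).reshape(-1,3);im=z["im"].reshape(-1,3)
    ok=~np.isnan(W[:,0]);W=W[ok];im=im[ok]
    g=np.hypot(W[:,0]-.565,W[:,1]-.212)<.085
    sat=im.max(1).astype(int)-im.min(1)
    for n,a,b in(("bar",.009,.02),("knobside",.132,.158),("knobtop",.155,.17)):
        m=g&(W[:,2]>a)&(W[:,2]<b)&(sat<50); rep(c+n,W[m])
        if m.any(): print(np.percentile(W[m,2],[5,50,95]).round(4))
    m=(np.hypot(W[:,0]-.575,W[:,1]+.208)<.08)&(W[:,2]>.084)&(W[:,2]<.1)
    rep(c+"rim",W[m]); print(np.percentile(W[m,2],[5,50,95]).round(4))
    P=W[m]; s=np.linalg.lstsq(np.c_[2*P[:,:2],np.ones(len(P))],(P[:,:2]**2).sum(1),rcond=None)[0]; print("circ",s[:2], np.sqrt(s[2]+s[0]**2+s[1]**2))
t=cv2.imread("pics/top0.png")[170:235,215:295];s=cv2.imread("pics/scene0.png")[160:225,345:425]
cv2.imwrite("pics/c1.png",np.hstack([cv2.resize(x,(400,325),interpolation=cv2.INTER_CUBIC) for x in(t,s)]))
```

```text
scenebar 430 mean [0.5608 0.2149] rect [575.2 213.9] [140.9  86.1] 67.9
[0.0104 0.015  0.019 ]
sceneknobside 51 mean [0.5665 0.2138] rect [560.5 214.8] [23.2 36.8] 63.0
[0.1329 0.1451 0.1564]
sceneknobtop 57 mean [0.5593 0.2152] rect [559. 215.] [15.4 37. ] 66.7
[0.1558 0.1609 0.164 ]
scenerim 166 mean [ 0.5433 -0.2117] rect [ 538.3 -212.4] [85.2 85.3] 88.2
[0.0847 0.0901 0.0959]
circ [ 0.5343852  -0.21250349] 0.04092544322735017
topbar 455 mean [0.5535 0.2076] rect [561.5 218.5] [136.7  87.8] 43.1
[0.0103 0.0141 0.0176]
topknobside 53 mean [0.5564 0.2093] rect [558.2 210.9] [32.9 25.1] 21.5
[0.1329 0.1483 0.1571]
topknobtop 82 mean [0.5574 0.2141] rect [557.6 214.4] [16.3 34.9] 68.2
[0.1563 0.1592 0.1623]
toprim 178 mean [ 0.5421 -0.2129] rect [ 537.9 -212.6] [77.2 88.3] 6.6
[0.0855 0.0898 0.0936]
circ [ 0.53275435 -0.21340935] 0.041177080715324034
```

View pics/c1.png

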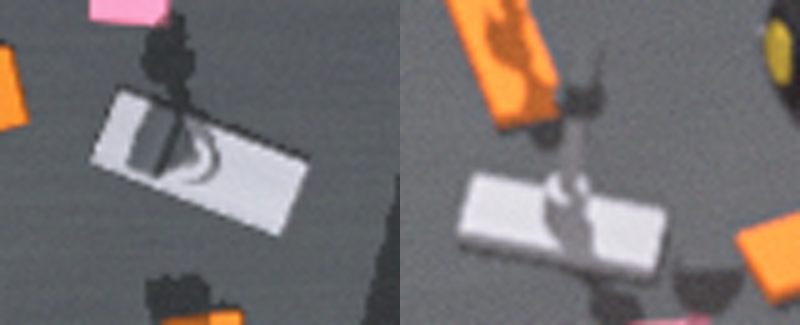

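```bash
python3 -m jog '[[[-390,243,0,0,0,-1.2,50],[-390,243,0,0,0,-1.2,50],[-390,243,0,0,0,-1.2,50],[-390,243,0,0,0,-1.2,50],[-390,243,0,0,0,-1.2,50],[-390,243,0,0,0,-1.2,50],[-390,243,0,0,0,-1.2,50],[-390,243,0,0,0,-1.2,50],[-596,719,0,0,0,-2.456,50],[-596,719,0,0,0,-2.456,50],[-596,719,0,0,0,-2.456,50],[-596,719,0,0,0,-2.456,50],[-596,719,0,0,0,-2.456,50],[-596,719,0,0,0,-2.456,50],[-596,719,0,0,0,-2.456,50],[-596,719,0,0,0,-2.456,50],[-596,719,0,0,0,-2.456,50],[-596,719,0,0,0,-2.456,50],[-596,719,0,0,0,-2.456,50],[-596,719,0,0,0,-2.456,50]]]' 40
```

```text
t: 3.2
eef_pos: [0.558, 0.2128, 0.2268]
ee_rot: [-3.141, -0.0, -0.394]
force: [-0.3, 0.4, -0.1]
width: 0.0498
gripper_force: 0.0
```

```bash
python3 -m jog '[[[0,0,60,0,0,0,50],[0,0,60,0,0,0,50],[0,0,91,0,0,0,50],[0,0,91,0,0,0,50],[0,0,91,0,0,0,50],[0,0,91,0,0,0,14],[0,0,91,0,0,0,14],[0,0,91,0,0,0,14],[0,0,91,0,0,0,14],[0,0,91,0,0,0,14],[0,0,91,0,0,0,14],[0,0,91,0,0,0,14]]]' 40
```

```text
t: 4.7
eef_pos: [0.5582, 0.2146, 0.1357]
ee_rot: [-3.141, -0.0, -0.393]
force: [0.4, 2.7, 1.0]
width: 0.0158
gripper_force: 40.0
```

```bash
python3 -m jog '[[[0,0,-40,0,0,0,14],[0,0,-90,0,0,0,14],[0,0,-130,0,0,0,14],[0,0,-130,0,0,0,14],[40,115,-130,0,0,0,14],[70,200,-130,0,0,0,14],[90,257,-130,0,0,0,14],[110,315,-130,0,0,0,14],[130,372,-130,0,0,0,14],[141,404,-130,0,0,0,14],[141,404,-130,0,0,0,14],[141,404,-130,0,0,0,14],[141,404,-130,0,0,0,14]]]' 40
python3 - <<'E'
from h import *
s=arm.get_state();print(s["force"],s["moment"],s["q"])
for c in("scene","top"):
    im,d=grab_frame(c); cv2.imwrite(f"pics/{c}1.png",im); np.savez(c+"1.npz",im=im,d=d)
    W=cloud(c,d); g=(np.hypot(W[...,0]-.534,W[...,1]+.2125)<.09)&(W[...,2]>.13)&(W[...,2]<.155)
    P=W[g]; print(c,len(P),P.mean(0),np.percentile(P[:,2],[10,50,90]), [np.round(x,3) for x in cv2.minAreaRect(P[:,:2].astype(np.float32)*1000)])
a=cv2.imread("pics/scene1.png")[100:260,150:350];b=cv2.imread("pics/top1.png")[130:290,310:510]
cv2.imwrite("pics/c2.png",np.hstack([cv2.resize(x,(400,320)) for x in(a,b)]))
E
```

```text
t: 6.32
eef_pos: [0.5317, -0.2134, 0.2626]
ee_rot: [3.14, 0.005, -0.395]
force: [1.6, 2.6, -8.6]
width: 0.0155
gripper_force: 40.0
[ 1.56237436  2.60083601 -8.57108213] [ 0.92461134 -0.28583247 -0.03317718] [-4.09124507e-02  1.73089330e-01 -1.57932177e-01 -7.92198200e-04
 -1.24513889e+00  1.21725694e+00]
scene 567 [ 0.53464802 -0.20829176  0.14021442] [0.135494   0.14035927 0.14459122] [array([ 530.046, -209.879]), array([121.495,  52.257]), np.float64(68.618)]
top 235 [ 0.50911667 -0.21840782  0.14019285] [0.13707143 0.14033747 0.14296797] [array([ 515.59 , -211.903]), array([107.723,  22.613]), np.float64(68.178)]
```

View pics/c2.png

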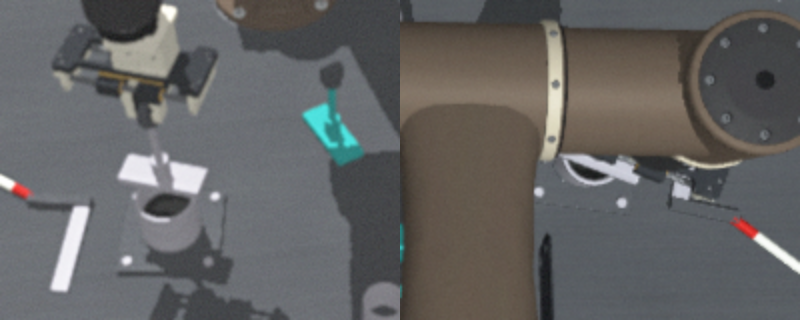

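The gauge hangs level over the pipe, with the bar at scene crop (163,173) and the rim just below it. I'll shift it 2 mm and lower it.

```bash
python3 -m jog '[[[2,-1,15,0,0,0,14],[2,-1,28,0,0,0,14],[2,-1,32,0,0,0,14],[2,-1,35,0,0,0,14],[2,-1,37,0,0,0,14],[2,-1,37,0,0,0,14]]]' 40; python3 -m jog '[[[0,0,2,0,0,0,14],[0,0,2,0,0,0,14],[0,0,2,0,0,0,14]]]'; python3 -m jog '[[[0,0,2,0,0,0,14],[0,0,2,0,0,0,14],[0,0,2,0,0,0,14]]]'
```

```text
t: 7.18
eef_pos: [0.5358, -0.2129, 0.2287]
ee_rot: [-3.142, -0.0, -0.393]
force: [0.3, -0.3, -7.9]
width: 0.0158
gripper_force: 40.0
t: 7.55
eef_pos: [0.5361, -0.2129, 0.2271]
ee_rot: [-3.141, -0.001, -0.393]
force: [-0.0, 1.6, -3.4]
width: 0.0158
gripper_force: 40.0
t: 7.92
eef_pos: [0.5362, -0.2129, 0.2252]
ee_rot: [-3.141, -0.001, -0.393]
force: [-1.3, 2.7, 2.3]
width: 0.0155
gripper_force: 40.0
```

```bash
python3 -m jog '[[[0,0,6,0,0,0,14],[0,0,11,0,0,0,14],[0,0,15,0,0,0,14],[0,0,17,0,0,0,14],[0,0,17,0,0,0,14]]]'; python3 -m jog '[[[0,0,1.5,0,0,0,14],[0,0,1.5,0,0,0,14]]]'; python3 -m jog '[[[0,0,1.5,0,0,0,14],[0,0,1.5,0,0,0,14]]]'
python3 - <<'E'
from h import *
for c in("scene",):
    im,d=grab_frame(c); cv2.imwrite("pics/c3.png",cv2.resize(im[100:260,150:350],(600,480)))
    W=cloud(c,d); g=(np.hypot(W[...,0]-.534,W[...,1]+.2125)<.09)&(W[...,2]>.095)&(W[...,2]<.113)
    P=W[g]; r=cv2.minAreaRect(P[:,:2].astype(np.float32)*1000);print(r, np.median(P[:,2]), np.linalg.lstsq(np.c_[P[:,:2]-P[:,:2].mean(0),np.ones(len(P))],P[:,2],rcond=None)[0])
    print(arm.get_state()["force"])
E
```

```text
t: 8.55
eef_pos: [0.5356, -0.2128, 0.207]
ee_rot: [-3.142, 0.001, -0.393]
force: [0.5, 1.5, -1.7]
width: 0.0157
gripper_force: 40.0
t: 8.8
eef_pos: [0.5357, -0.2128, 0.206]
ee_rot: [-3.141, 0.0, -0.393]
force: [0.4, 2.7, 0.5]
width: 0.0156
gripper_force: 40.0
t: 9.05
eef_pos: [0.5358, -0.2128, 0.2045]
ee_rot: [-3.142, 0.0, -0.393]
force: [0.2, 2.9, 1.5]
width: 0.0158
gripper_force: 40.0
((531.6390380859375, -209.08346557617188), (121.5794448852539, 71.11016845703125), 71.20748901367188) 0.10497157154742637 [-0.04705414  0.02106613  0.10458776]
[-0.45234134  2.66038241  1.61699035]
```

View pics/c3.png

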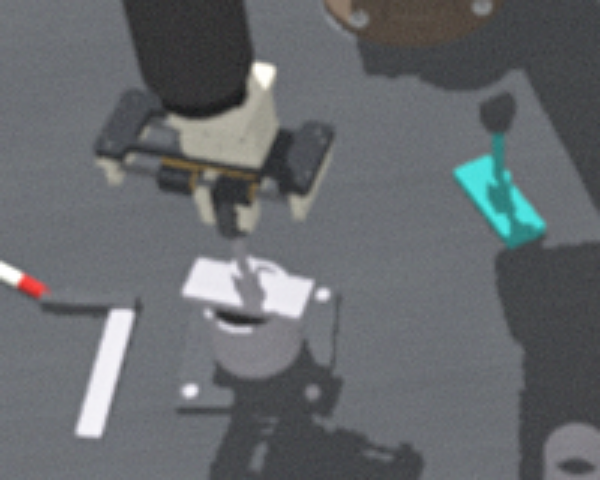

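The bar lies flat on the rim (crop (248,287)). Next come gated 1 mm descents.

```bash
cat > chk.py <<'E'
from station import arm
import sys
s=arm.get_state(); print(round(s["t"],2),s["eef_pos"].round(4)[2] if hasattr(s["eef_pos"],"round") else s["eef_pos"],[round(float(x),2) for x in s["force"]]); sys.exit(s["force"][2]>4.2)
E
c(){ python3 chk.py; }
python3 -m jog '[[[0,0,1,0,0,0,14],[0,0,1,0,0,0,14]]]'>o;c && python3 -m jog '[[[0,0,1,0,0,0,14],[0,0,1,0,0,0,14]]]'>o && c && python3 -m jog '[[[0,0,1,0,0,0,14],[0,0,1,0,0,0,14]]]'>o && c && python3 -m jog '[[[0,0,1,0,0,0,14],[0,0,1,0,0,0,14]]]'>o && c && python3 -m jog '[[[0,0,1,0,0,0,14],[0,0,1,0,0,0,14]]]'>o && c && python3 -m jog '[[[0,0,1,0,0,0,14],[0,0,1,0,0,0,14]]]'>o && c && python3 -m jog '[[[0,0,1,0,0,0,14],[0,0,1,0,0,0,14]]]'>o && c && python3 -m jog '[[[0,0,1,0,0,0,14],[0,0,1,0,0,0,14]]]'>o && c
```

```text
9.35 0.2035 [0.99, 2.36, 2.88]False
```

```bash
sed -i 's/sys.exit(\(.*\))$/sys.exit(int(\1))/' chk.py
c(){ python3 chk.py; }
python3 -m jog '[[[0,0,1,0,0,0,14],[0,0,1,0,0,0,14]]]'>o;c && python3 -m jog '[[[0,0,1,0,0,0,14],[0,0,1,0,0,0,14]]]'>o && c && python3 -m jog '[[[0,0,1,0,0,0,14],[0,0,1,0,0,0,14]]]'>o && c && python3 -m jog '[[[0,0,1,0,0,0,14],[0,0,1,0,0,0,14]]]'>o && c && python3 -m jog '[[[0,0,1,0,0,0,14],[0,0,1,0,0,0,14]]]'>o && c && python3 -m jog '[[[0,0,1,0,0,0,14],[0,0,1,0,0,0,14]]]'>o && c && python3 -m jog '[[[0,0,1,0,0,0,14],[0,0,1,0,0,0,14]]]'>o && c && python3 -m jog '[[[0,0,1,0,0,0,14],[0,0,1,0,0,0,14]]]'>o && c
```

```text
9.6 0.2025 [0.46, 2.47, 1.27]
9.85 0.2014 [0.14, 3.66, 1.4]
10.1 0.2004 [0.52, 2.9, 1.76]
10.35 0.1995 [0.04, 3.24, 1.57]
10.6 0.1984 [0.41, 3.73, 1.14]
10.85 0.1974 [0.39, 3.8, 1.2]
11.1 0.1964 [-0.2, 3.67, 1.34]
11.35 0.1954 [0.52, 2.88, 1.21]
```

```bash
sed -i 's/4\.2/3.4/' chk.py
c(){ python3 chk.py; }
python3 -m jog '[[[0,0,1,0,0,0,14],[0,0,1,0,0,0,14]]]'>o;c && python3 -m jog '[[[0,0,1,0,0,0,14],[0,0,1,0,0,0,14]]]'>o && c && python3 -m jog '[[[0,0,1,0,0,0,14],[0,0,1,0,0,0,14]]]'>o && c && python3 -m jog '[[[0,0,1,0,0,0,14],[0,0,1,0,0,0,14]]]'>o && c && python3 -m jog '[[[0,0,1,0,0,0,14],[0,0,1,0,0,0,14]]]'>o && c && python3 -m jog '[[[0,0,1,0,0,0,14],[0,0,1,0,0,0,14]]]'>o && c && python3 -m jog '[[[0,0,1,0,0,0,14],[0,0,1,0,0,0,14]]]'>o && c && python3 -m jog '[[[0,0,1,0,0,0,14],[0,0,1,0,0,0,14]]]'>o && c && python3 -m jog '[[[0,0,1,0,0,0,14],[0,0,1,0,0,0,14]]]'>o && c && python3 -m jog '[[[0,0,1,0,0,0,14],[0,0,1,0,0,0,14]]]'>o && c && python3 -m jog '[[[0,0,1,0,0,0,14],[0,0,1,0,0,0,14]]]'>o && c && python3 -m jog '[[[0,0,1,0,0,0,14],[0,0,1,0,0,0,14]]]'>o && c && python3 -m jog '[[[0,0,1,0,0,0,14],[0,0,1,0,0,0,14]]]'>o && c && python3 -m jog '[[[0,0,1,0,0,0,14],[0,0,1,0,0,0,14]]]'>o && c
```

```text
11.6 0.1945 [0.65, 3.6, 1.84]
11.85 0.1934 [0.13, 3.32, 0.93]
12.1 0.1924 [0.98, 3.62, 1.57]
12.35 0.1914 [0.49, 4.04, 0.95]
12.6 0.1905 [0.78, 4.3, 0.64]
12.85 0.1894 [0.64, 4.21, 1.63]
13.1 0.1884 [-0.53, 3.95, 1.26]
13.35 0.1877 [0.14, 4.43, 3.37]
13.6 0.1869 [-0.2, 5.22, 4.69]
```

```bash
python3 -m jog '[[[0,0,0.4,0,0,0,14],[0,0,0.4,0,0,0,14],[0,0,0.4,0,0,0,14]]]'>o; python3 chk.py;  python3 -m jog '[[[0,0,0,0,0,0,14]]]'>o; python3 chk.py; python3 -m jog '[[[0,0,0,0,0,0,14]]]'>o; python3 chk.py; python3 -m jog '[[[0,0,0,0,0,0,14]]]'
```

```text
13.97 0.1867 [-0.2, 4.63, 6.31]
14.1 0.1867 [-0.66, 4.75, 5.88]
14.22 0.1867 [-1.11, 3.54, 5.78]
t: 14.35
eef_pos: [0.536, -0.213, 0.1867]
ee_rot: [3.142, -0.001, -0.393]
force: [-1.1, 4.3, 6.4]
width: 0.016
gripper_force: 40.0
```

```bash
python3 -m jog '[[[0,0,0,0,0,0.1,14],[0,0,0,0,0,0.2,14],[0,0,0,0,0,0.3,14],[0,0,0,0,0,0.4,14],[0,0,0,0,0,0.4,14]]]'
python3 - <<'E'
from h import *
s=arm.get_state();print(s["moment"])
im,d=grab_frame("scene"); cv2.imwrite("pics/c4.png",cv2.resize(im[100:260,150:350],(600,480)))
W=cloud("scene",d); g=(np.hypot(W[...,0]-.534,W[...,1]+.2125)<.09)&(W[...,2]>.097)&(W[...,2]<.113)&(im.min(2)>150)
P=W[g]; print(cv2.minAreaRect(P[:,:2].astype(np.float32)*1000))
E
```

```text
t: 14.98
eef_pos: [0.5357, -0.2133, 0.1867]
ee_rot: [3.141, -0.001, -0.794]
force: [-1.6, 2.7, 6.6]
width: 0.0158
gripper_force: 40.0
[ 1.20921377  0.76700429 -0.04071354]
((532.8881225585938, -210.14144897460938), (120.45838928222656, 52.46917724609375), 68.94898986816406)
```

View pics/c4.png

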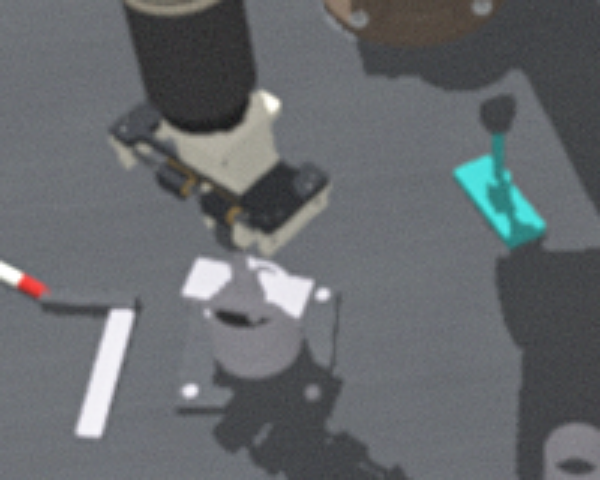

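The gripper has turned clockwise while the bar stayed put (crop (248,287), yaw still about 69°), so only the knob is turning. I'll continue to the stop.

```bash
python3 -m jog '[[[0,0,0,0,0,0.1,14],[0,0,0,0,0,0.2,14],[0,0,0,0,0,0.3,14],[0,0,0,0,0,0.4,14],[0,0,0,0,0,0.5,14],[0,0,0,0,0,0.6,14],[0,0,0,0,0,0.7,14],[0,0,0,0,0,0.78,14],[0,0,0,0,0,0.82,14],[0,0,0,0,0,0.82,14],[0,0,0,0,0,0.82,14]]]'
python3 - <<'E'
from h import *
s=arm.get_state();print(s["moment"])
im,d=grab_frame("scene"); 
W=cloud("scene",d); g=(np.hypot(W[...,0]-.534,W[...,1]+.2125)<.09)&(W[...,2]>.097)&(W[...,2]<.113)&(im.min(2)>150)
P=W[g]; print(cv2.minAreaRect(P[:,:2].astype(np.float32)*1000))
E
```

```text
t: 16.4
eef_pos: [0.5355, -0.2134, 0.1867]
ee_rot: [3.141, -0.001, -1.613]
force: [-2.2, 3.1, 7.5]
width: 0.0159
gripper_force: 40.0
[ 1.12932534  1.14033777 -0.00225622]
((533.2666015625, -212.09571838378906), (115.06851959228516, 49.791019439697266), 67.22381591796875)
```

```bash
python3 -m jog '[[[0,0,0,0,0,0.03,14],[0,0,0,0,0,0.05,14],[0,0,0,0,0,0.05,14],[0,0,0,0,0,0.05,14]]]'; python3 -c "
from station import arm;print(arm.get_state()['moment'])"; python3 -m jog '[[[0,0,0,0,0,0,40],[0,0,0,0,0,0,40],[0,0,0,0,0,0,40],[0,0,0,0,0,0,40],[0,0,-20,0,0,0,40],[0,0,-60,0,0,0,40],[0,0,-110,0,0,0,40],[0,0,-130,0,0,0,40],[0,0,-130,0,0,0,40]]]'
python3 - <<'E'
from h import *
im,d=grab_frame("scene"); cv2.imwrite("pics/c5.png",cv2.resize(im[80:260,130:370],(800,600)))
W=cloud("scene",d); g=(np.hypot(W[...,0]-.534,W[...,1]+.2125)<.09)&(W[...,2]>.097)&(W[...,2]<.113)&(im.min(2)>150)
P=W[g]; print(cv2.minAreaRect(P[:,:2].astype(np.float32)*1000),np.median(P[:,2]))
g=(np.hypot(W[...,0]-.534,W[...,1]+.2125)<.04)&(W[...,2]>.19)&(W[...,2]<.22)
P=W[g]; print(len(P),P.mean(0),cv2.minAreaRect(P[:,:2].astype(np.float32)*1000),P[:,2].max())
E
```

```text
t: 16.95
eef_pos: [0.536, -0.2135, 0.1867]
ee_rot: [-3.141, -0.001, -1.662]
force: [-0.5, 1.1, 5.1]
width: 0.016
gripper_force: 40.0
[0.5605187  0.3713691  0.10089822]
t: 18.08
eef_pos: [0.5365, -0.213, 0.3181]
ee_rot: [-3.138, -0.0, -1.663]
force: [0.6, 0.8, -1.5]
width: 0.0404
gripper_force: 0.0
((542.6473999023438, -213.53518676757812), (124.03791809082031, 63.86714172363281), 65.55217742919922) 0.10503400318636177
116 [ 0.53919051 -0.21039617  0.20514018] ((537.7946166992188, -210.44772338867188), (36.160728454589844, 19.85793685913086), 81.52954864501953) 0.21567885093531555
```

View pics/c5.png

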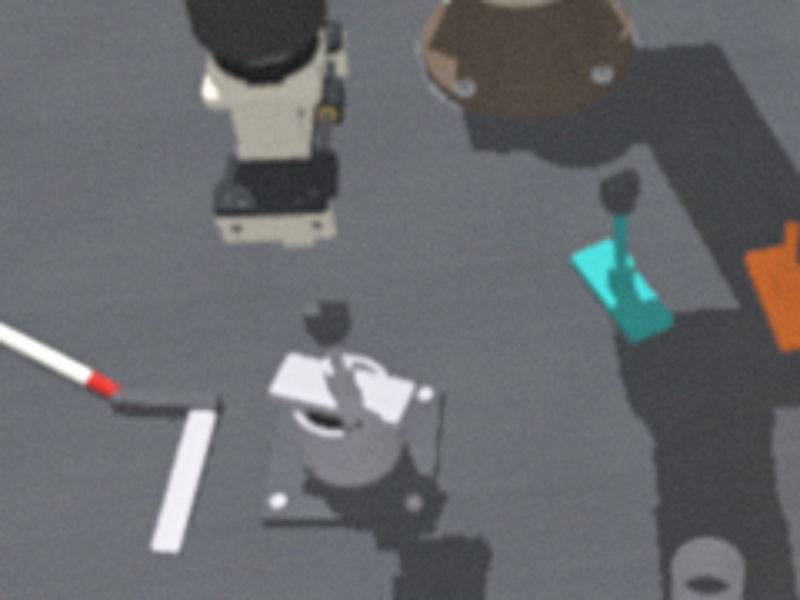

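The gauge sits flat on the pipe (crop (345,388)), knob down and turned, and the gripper is clear above it. The neighbouring things haven't moved. I'll hand in the job.

```bash
python3 -c "
from station import arm;print(arm.job_done())"
```

```text
the job is handed in; nothing more can be done
None
```

I handed the job in at about 18 s: the gauge stands flat and about centred on the pipe, knob turned about 1.23 rad clockwise to its stop, rod pressing the plug with roughly 4–5 N by the wrist force. I released it and saw nothing else disturbed, but the hand-in gave no verdict.

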